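Capacitor to the work mat, screws to the parts tray

TASK

I want to work on the ceramic variable capacitor, but the tall canister of screws is on my rubber work mat and the capacitor is in the little wooden parts tray. Swap the two: leave the capacitor standing in the middle of the mat and the canister standing in the middle of the tray. Do not drop either one or tip it over.

Things in the scene. Friction and masses are not known exactly. Their poses are not given: they have to be found in the camera images.
- canister: Clear screw-top plastic canister, white ribbed lid, a few screws inside; stands on the mat at the start. 86 mm tall in all; lid = top 22 mm, 58 mm in diameter; clear wall below 54 mm in diameter. About 120 g. Origin: centre of its underside, z up. (A shorter canister, 45 mm tall and 46 mm wide, on the bare desk nearby is not this one.)
- capacitor: Cream ceramic variable capacitor with metal plates; stands in the tray at the start. Block 66 mm along its x, 44 mm along its y, 56 mm high; grip it across the 44 mm. A 6 mm brass shaft sticks out 14 mm at the -x end, 36 mm up. About 180 g. Origin: centre of the block's underside, z up. (The round cream coil former with copper wire nearby is not this one.)
- mat: Work mat: flat black rubber square, 130 x 130 x 4 mm, fixed to the desk, left or right of the tray. Origin: centre of its underside, on the desk top (z = 0). The desk half-way between the centres of mat and tray is bare for at least 75 mm around that midpoint and can be used to park something.
- tray: Parts tray: shallow square wooden tray, 130 x 130 mm outside, walls 5 mm thick, rim 12 mm above the desk, inner floor 5 mm above the desk, fixed to the desk. Origin at the centre of its underside, on the desk top (z = 0).
Things that resemble listed ones, but are neither listed nor needed, are in the scene too. Leave any purple look-alike of the canister alone. Leave any blue look-alike of the capacitor alone.

How it is judged:
By the outcome, as a careful person would: the job done as asked, in the order asked, and still so for the second after the job is handed in, with the robot touching nothing.
It also fails if it takes over 72 s, if anything falls off the work surface, if the arm or the gripper's body presses on something with over 40 N, if the wrist force passes 120 N, or if a joint passes its speed limit or range.

ROBOT

A 6-joint arm with a two-finger parallel gripper is mounted at the origin on the work surface. World frame = base frame: x ahead of the robot, y to its left, z up, the work surface at z = 0. Lengths are in m, angles in rad, forces in N, time in s.
With the tool pointing down it reaches from about 0.3 to 0.775 m from the base axis. Payload 14.6 kg.
Tool frame: the origin (TCP) lies at the very end of the fingers, on their centre line; the grasp point (between the pads) lies 19 mm behind it; z points along the fingers, y is the line along which they close (so a half turn about z gives the same grasp; the last joint's range is limited). The gripper opens to 94 mm and grips with 3 to 60 N. Pads are 16 mm wide; open, the fingers measure 119 mm over their backs; the gripper's body (75 mm by 177 mm) begins 78 mm behind the grasp point.
Start: joints at [-1.266, 0.3, 1.521, -0, 1.321, -0.067], TCP at [0.2, -0.512, 0.205] pointing down, gripper open.
Joint ranges: [-3.03, 3.03], [-0.79, 2.21], [0.23, 2.52], [-1.04, 4.18], [0, 3.07], [-2.55, 2.55]. Speed limits (rad/s): [2.22, 2.22, 2.57, 3.14, 3.14, 3.14].

INTERFACE

Orientations are given as [roll, pitch, yaw] about the fixed x, y, z axes, in that order (R = Rz(yaw) Ry(pitch) Rx(roll)).
In Python, from station import status, vision, order, silhouettes gives the robot as it stands. The module is installed in compiled form; this text tells all that it offers.
- The arm moves only by the shell command python3 -m pendant 'ROWS' [FORCE]. ROWS is JSON, one flat list of numbers, 7 for each row, row after row: the shift along the tool's x, y, z in units of 500 mm (1.0 is 500 mm), then the turn, a rotation vector about the tool's x, y, z in units of 90 degrees (1.0 is 90 degrees), then the opening, from -1 (shut) to 1 (fully open). A call has 1 to 12 rows; each row is the pose to reach, as a shift and turn from the pose commanded when the call began, along the tool's axes at that moment; what a row does not reach only later rows make up. A row lasts 1/10 s, in which the tool goes at most 50 mm and 8.59 degrees, less where a joint would pass 70% of its speed; a pose out of reach is approached as far as the arm can. A call with a number of a shift or a turn outside -1 to 1 is refused whole. A call with a gripper value outside its range is refused whole. The fingers move at their own pace and stop on an object; FORCE is the grip in N (left out, the last holds). Time passes only in rows, so rows that repeat a pose let the fingers close. It gives the time, the measured TCP pose, the force, the opening and the grip force at its end, in the units of the state.
- status.get_obs(): the state, without advancing time (a new reading comes with each control period).
- vision.camera(name): name is "scene" or "side" or "wrist"; returns a dict with "pixels" (480x640x3 uint8, red, green, blue), "K" (3x3 intrinsics, pixels), "R" (3x3) and "t" (3): a world point X has camera coordinates R X + t. Camera axes: x right, y down, z forward; pixel columns grow to the right and rows downward; lengths in m; the calibration is good to about 2 mm. A picture is of the moment at which its call begins. There is no depth.
- order.hand_in(): hands the job in; it is judged then, once.
Trained networks look in a picture, given as the dict that the camera call returned (one of the last four; its "shot" number tells which), for a name from the list of things; names that differ only in an ending like _2 or _b are one class to them, and where a whole thing is asked for, a point or a joint stands for the part that bears it (a point fixed in the world has none). Each returns a list of dicts, best first, with "score" (0 to 1); they miss things now and then, are a little off and sometimes report something else, mostly with a low value. They report only what shows in the picture. A call takes as long as a camera call. They do not tell look-alikes from the thing itself.
- silhouettes(target, picture): "region" (480x640 bool, what is visible of it) and "extent" ([left, top, right, bottom] in pixels, round what is visible of it).
The state is a dict: "time_s": time; "qpos": joint angles; "joint_vel": joint speeds; "tau": joint torques, N m; "ee_pos": TCP position; "eef_rot": TCP orientation; "force": force on the tool from outside, world axes, zero at the start; "moment": the same for the moment, N m; "grip_width": finger opening in m; "grip_force": force on a finger pad.
Only numpy, scipy, OpenCV 4.12 (cv2) and the standard library are available. Lean on these libraries where they do the work, as an engineer would, in place of code of your own. Each camera call takes 0.05 s, during which the arm holds its last target. There are 200 camera calls.

## Working session

There is one attempt and no reset: what is moved stays moved. The work goes in short steps, Python scripts to look and compute and a shell command to move; the robot and the scene stay as the last step left them, time stands still between calls to the robot, and variables do not carry over. Pictures are saved under pics/ and viewed, at most 10 in all, crops included, and the job is handed in when it is done.

```bash
mkdir -p pics; cat > h.py <<'E'
import numpy as np,cv2
from station import status,vision,order,silhouettes
def ray(p,u,v,z):
    d=p["R"].T@np.linalg.inv(p["K"])@np.array([u,v,1.]); c=-p["R"].T@p["t"]
    return c+d*(z-c[2])/d[2]
def proj(p,X):
    q=p["K"]@(p["R"]@np.asarray(X,float)+p["t"]); return q[:2]/q[2]
def save(n,im): cv2.imwrite("pics/"+n,np.ascontiguousarray(im[...,::-1]))
E
python3 - <<'E'
from h import *
o=status.get_obs();print(o["time_s"],o["ee_pos"],o["eef_rot"])
for c in ("scene","side"):
    p=vision.camera(c);save(c+"0.png",p["pixels"]);print(c,-p["R"].T@p["t"])
    for n in ("canister","capacitor","mat","tray"):
        for d in silhouettes(n,p)[:3]:
            e=d["extent"];print(n,round(d["score"],2),e,d["region"].sum(),ray(p,(e[0]+e[2])/2,e[3],0).round(3))
E
```

```text
0.0 [ 0.19974093 -0.512173    0.20489389] [-3.14045693e+00 -9.78298549e-05  3.71757815e-01]
scene [ 1.23804923 -0.20878359  0.78547811]
canister 0.96 [459.7, 178.3, 494.4, 225.5] 1340 [0.596 0.375 0.   ]
canister 0.83 [408.6, 194.0, 436.4, 243.8] 1265 [0.599 0.246 0.   ]
capacitor 0.82 [153.0, 243.0, 194.5, 291.4] 1436 [ 0.529 -0.235 -0.   ]
capacitor 0.58 [210.3, 292.0, 255.1, 348.5] 1572 [ 0.691 -0.168  0.   ]
mat 0.63 [368.0, 210.6, 457.2, 268.7] 2165 [0.649 0.197 0.   ]
tray 0.79 [131.3, 246.0, 209.9, 309.5] 2626 [ 0.569 -0.249  0.   ]
side [ 0.30955871 -0.55768699  0.59022217]
canister 0.84 [261.3, 151.5, 297.6, 203.7] 1493 [0.57  0.238 0.   ]
capacitor 0.65 [326.7, 360.4, 390.0, 432.6] 3015 [ 0.496 -0.25   0.   ]
capacitor 0.65 [405.9, 295.4, 467.2, 352.8] 2090 [ 0.65  -0.182  0.   ]
mat 0.55 [237.5, 179.5, 327.5, 230.2] 2188 [0.547 0.159 0.   ]
tray 0.82 [295.8, 366.0, 423.3, 479.4] 7853 [ 0.471 -0.303  0.   ]
```

View pics/scene0.png

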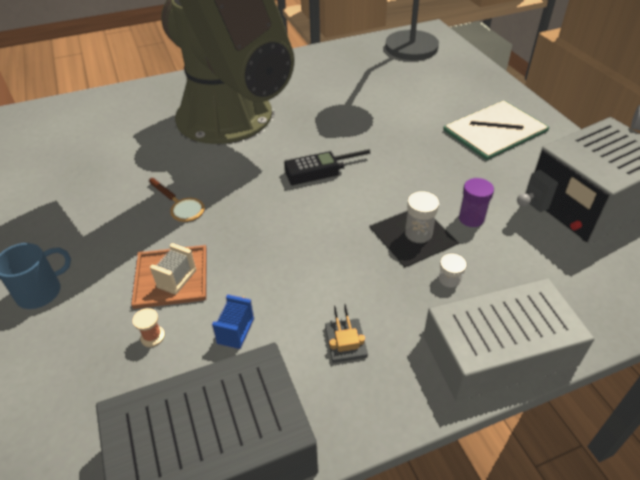

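View pics/side0.png

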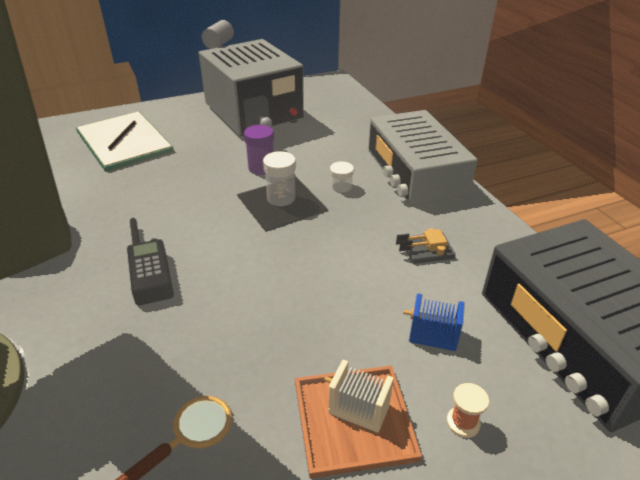

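Scene/side pictures: the white canister stands on the black mat (scene 421,218; side 280,179). The purple one (476,203) is a look-alike and the short white one (452,270) is on bare desk. The cream capacitor is in the tray (scene 174,268; side 361,397). The blue one (234,321) is a look-alike and the round coil former is at (150,327). The white canister on the mat and the cream block in the tray fit the description. Next I fit their poses by silhouette and check them in one crop.

```bash
cat >> h.py <<'E'
from scipy.optimize import minimize
def pts(kind,x,y,a,z0=0):
    if kind=="canister":
        t=np.linspace(0,2*np.pi,24,endpoint=False);P=[]
        for r,z in((.027,0),(.027,.064),(.029,.064),(.029,.086)): P+=[(r*np.cos(s),r*np.sin(s),z) for s in t]
    else:
        hx,hy,h={"capacitor":(.033,.022,.056),"tray":(.065,.065,.012),"mat":(.065,.065,.004)}[kind]
        P=[(sx*hx,sy*hy,z) for sx in(-1,1) for sy in(-1,1) for z in(0,h)]
    P=np.array(P);c,s=np.cos(a),np.sin(a)
    return np.c_[P[:,0]*c-P[:,1]*s+x,P[:,0]*s+P[:,1]*c+y,P[:,2]+z0]
def hull(p,P,S=4):
    h=cv2.convexHull(np.array([proj(p,X)*S for X in P],np.float32)); return h.astype(np.int32)
def fit(kind,views,x0,z0=0,yaws=np.arange(0,1.5,.25),ret=False):
    "views: list of (picture, mask). minimises 1-IoU"
    S=4; ms=[cv2.resize(m.astype(np.uint8),None,fx=S,fy=S) for _,m in views]
    def cost(v):
        k=0
        for (p,_),m in zip(views,ms):
            im=np.zeros_like(m); cv2.fillConvexPoly(im,hull(p,pts(kind,v[0]/100,v[1]/100,v[2],z0)),1)
            k+=1-(im&m).sum()/max(1,(im|m).sum())
        return k/len(views)
    best=None
    for a in yaws:
        s=np.array([x0[0]*100,x0[1]*100,a]); 
        r=minimize(cost,s,method="Nelder-Mead",options=dict(initial_simplex=[s,s+[2,0,0],s+[0,2,0],s+[0,0,.25]],xatol=.01,fatol=1e-4,maxiter=120))
        if best is None or r.fun<best.fun: best=r
    v=best.x; return np.array([v[0]/100,v[1]/100,v[2]]),best.fun
E
cat > m1.py <<'E'
from h import *
P={c:vision.camera(c) for c in("scene","side")}
exp={"canister":{"scene":(421,218),"side":(280,179)},"capacitor":{"scene":(174,268),"side":(361,397)}}
M={}
for n in exp:
    for c,p in P.items():
        for d in silhouettes(n,p):
            e=d["extent"];q=exp[n][c]
            if np.hypot((e[0]+e[2])/2-q[0],(e[1]+e[3])/2-q[1])<15: M[n,c]=d["region"];break
        else: print("miss",n,c)
for n,oc in(("mat","canister"),("tray","capacitor")):
    for c,p in P.items():
        L=silhouettes(n,p)
        if L: M[n,c]=L[0]["region"]|(M.get((oc,c),False))
for n,x0,z0 in(("mat",(.6,.22),0),("tray",(.53,-.25),0),("canister",(.6,.23),.004),("capacitor",(.53,-.235),.005)):
    ks=[c for c in P if (n,c) in M]
    if n in("mat","tray"):  # add projected occluder handled by union; ignore small overhang
        pass
    v,f=fit(n,[(P[c],M[n,c]) for c in ks],x0,z0,yaws=[0] if n=="canister" else np.arange(0,3.1,.4) if n=="capacitor" else np.arange(0,1.5,.3))
    print(n,ks,v.round(4),round(f,3))
    for c in P:
        cv2.polylines(P[c]["pixels"],[hull(P[c],pts(n,*v,z0),1)],True,(0,255,0),1)
f=lambda p,u,v:cv2.resize(p["pixels"][v-60:v+60,u-80:u+80],(400,300),interpolation=cv2.INTER_CUBIC)
save("fit.png",np.vstack([np.hstack([f(P["scene"],421,225),f(P["scene"],185,278)]),np.hstack([f(P["side"],285,190),f(P["side"],361,410)])]))
E
python3 m1.py
```

```text
mat ['scene', 'side'] [0.5712 0.2412 0.121 ] 0.226
tray ['scene', 'side'] [ 0.4974 -0.2326 -0.2423] 0.053
canister ['scene', 'side'] [0.5774 0.2485 0.0111] 0.075
capacitor ['scene', 'side'] [ 0.5094 -0.2235  2.3217] 0.131
```

View pics/fit.png

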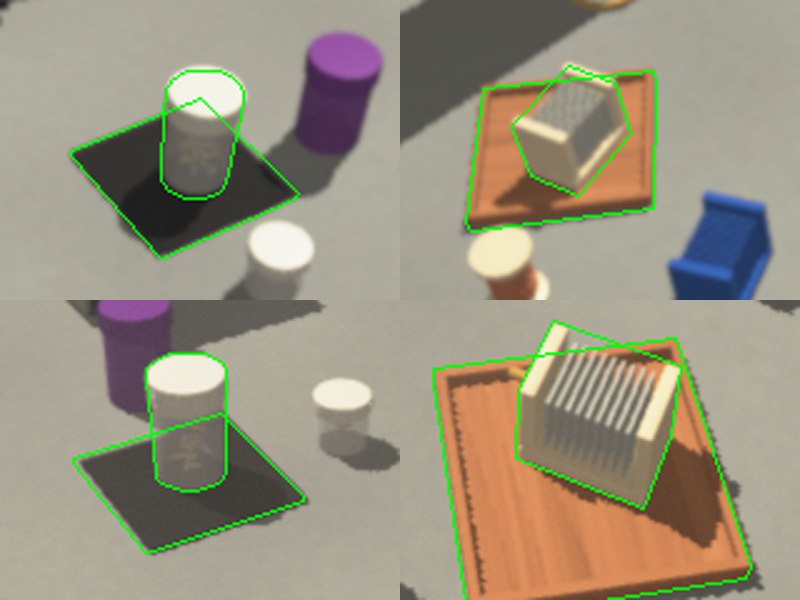

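The crop confirms the targets: cream block in the tray, white-lidded clear canister on the mat. Mat, tray and canister outlines fit, but the capacitor's yaw is off because its sides are recessed. I refit it from its corner pixels.

```bash
python3 - <<'E'
from h import *
from scipy.optimize import least_squares
P={c:vision.camera(c) for c in("scene","side")}
side=lambda x,y:(281+(x-400)/2.5,350+(y-300)/2.5); sc=lambda x,y:(105+(x-400)/2.5,218+y/2.5)
# obj: -x end = shaft end (left in side view). local corners assume front (near side cam) = sy
h=.056
def corners(sy):
    A,B=-.033,.033; f,b=.022*sy,-.022*sy
    return [("side",(A,f,0),side(518,458)),("side",(B,f,0),side(643,507)),("side",(A,f,h),side(521,390)),("side",(A,b,h),side(557,323)),("side",(B,b,h),side(679,371)),("side",(B,f,h),side(642,438)),
     ("scene",(B,f,h),sc(514,124)),("scene",(B,b,h),sc(570,138)),("scene",(B,f,0),sc(531,178)),("scene",(B,b,0),sc(578,196)),("scene",(A,b,h),sc(615,82)),("scene",(A,f,h),sc(568,66))]
for sy in(-1,1):
  def res(v,only=None):
    c,s=np.cos(v[2]),np.sin(v[2]);out=[]
    for n,(x,y,z),uv in corners(sy):
        if only and n!=only: continue
        out+=list(proj(P[n],(v[0]+c*x-s*y,v[1]+s*x+c*y,z+.005))-uv)
    return out
  for a in(0,2,4):
    for o in(None,"side","scene"):
      r=least_squares(res,[.5,-.23,a],args=(o,),loss="soft_l1");print(sy,a,o,r.x.round(4),r.cost.round(1))
E
```

```text
-1 0 None [ 0.509  -0.2231 -0.8208] 12.1
-1 0 side [ 0.5094 -0.2236 -0.836 ] 6.1
-1 0 scene [ 0.508  -0.2226 -0.7968] 4.9
-1 2 None [ 0.5347 -0.2364  1.9926] 664.6
-1 2 side [ 0.5094 -0.2236 -0.836 ] 6.1
-1 2 scene [ 0.508  -0.2226 -0.7968] 4.9
-1 4 None [ 0.509  -0.2231  5.4624] 12.1
-1 4 side [ 0.5094 -0.2236  5.4472] 6.1
-1 4 scene [ 0.508  -0.2226  5.4864] 4.9
1 0 None [ 0.5035 -0.2359 -0.0149] 282.7
1 0 side [ 0.5033 -0.2376 -0.0473] 151.1
1 0 scene [ 0.5095 -0.2194  0.0542] 129.0
1 2 None [ 0.5078 -0.2227  4.3173] 335.5
1 2 side [ 0.5033 -0.2376 -0.0473] 151.1
1 2 scene [ 0.5096 -0.2222  4.2786] 112.7
1 4 None [ 0.5078 -0.2227  4.3173] 335.5
1 4 side [ 0.5033 -0.2376  6.2358] 151.1
1 4 scene [ 0.5345 -0.2278  3.5907] 105.0
```

The corner fit gives the capacitor at (0.509, -0.223) with yaw -0.82, which agrees with the silhouette fit. Plan: park the canister at the midpoint (0.534, 0.004), move the capacitor to the mat, then the canister to the tray.

```bash
cat > go.py <<'E'
from h import *
import sys
from scipy.spatial.transform import Rotation as Ro
def go(x,y,z,yaw):
    "print shift+turn in move units from measured pose to a tool-down target"
    o=status.get_obs();R=Ro.from_euler("xyz",o["eef_rot"]);T=Ro.from_euler("xyz",[np.pi,0,yaw])
    s=R.inv().apply(np.array([x,y,z])-o["ee_pos"])/.5; t=(R.inv()*T).as_rotvec()/(np.pi/2)
    print("t",round(o["time_s"],2),"pos",o["ee_pos"].round(4),"yaw",o["eef_rot"].round(3),"w",round(o["grip_width"],4),"q6",o["qpos"][5].round(2),"\n shift",s.round(4),"turn",t.round(4))
if __name__=="__main__": go(*map(float,sys.argv[1:5]))
E
python3 - <<'E'
from h import *
p=vision.camera("scene")
for n,u,v in(("purple",476,225),("short",452,288),("blue",234,347),("coil",150,343)):print(n,ray(p,u,v,0).round(3))
E
python3 go.py .577 .2485 .19 .785; python3 go.py .40 -.10 .205 .372
```

```text
purple [0.594 0.373 0.   ]
short [0.719 0.241 0.   ]
blue [ 0.689 -0.165  0.   ]
coil [ 0.627 -0.295  0.   ]
t 1.15 pos [ 0.1998 -0.5124  0.2054] yaw [-3.142  0.     0.372] w 0.0938 q6 -0.07 
 shift [ 1.2557 -1.1438  0.0309] turn [-0.      0.     -0.2631]
t 1.15 pos [ 0.1998 -0.5124  0.2054] yaw [-3.142  0.     0.372] w 0.0938 q6 -0.07 
 shift [ 0.6727 -0.623   0.0009] turn [-0.      0.     -0.0002]
```

```bash
python3 -m pendant '[0.67,-0.62,0,0,0,-0.1,1,0.67,-0.62,0,0,0,-0.1,1,0.67,-0.62,0,0,0,-0.1,1,0.67,-0.62,0,0,0,-0.1,1,0.67,-0.62,0,0,0,-0.1,1,0.67,-0.62,0,0,0,-0.1,1,0.67,-0.62,0,0,0,-0.1,1,0.67,-0.62,0,0,0,-0.1,1,0.67,-0.62,0,0,0,-0.1,1,0.67,-0.62,0,0,0,-0.1,1,0.67,-0.62,0,0,0,-0.1,1]' 25; python3 go.py .577 .2485 .19 .785
```

```text
time_s: 2.25
ee_pos: [0.3996, -0.101, 0.2055]
eef_rot: [3.141, 0.0, 0.532]
force: [0.2, -0.2, -0.0]
grip_width: 0.0938
grip_force: 0.0
t 2.25 pos [ 0.3996 -0.101   0.2055] yaw [3.141 0.    0.532] w 0.0938 q6 0.7 
 shift [ 0.6604 -0.4225  0.0309] turn [ 1.000e-04  0.000e+00 -1.611e-01]
```

```bash
python3 -m pendant '[0.66,-0.423,0.03,0,0,-0.161,1,0.66,-0.423,0.03,0,0,-0.161,1,0.66,-0.423,0.03,0,0,-0.161,1,0.66,-0.423,0.03,0,0,-0.161,1,0.66,-0.423,0.03,0,0,-0.161,1,0.66,-0.423,0.03,0,0,-0.161,1,0.66,-0.423,0.03,0,0,-0.161,1,0.66,-0.423,0.03,0,0,-0.161,1,0.66,-0.423,0.03,0,0,-0.161,1,0.66,-0.423,0.03,0,0,-0.161,1,0.66,-0.423,0.03,0,0,-0.161,1]'
python3 - <<'E'
from h import *
p=vision.camera("wrist")
for z,t in((.004,0),(.09,.029)):
    pass
cv2.polylines(p["pixels"],[hull(p,pts("canister",.5774,.2485,0,.004),1)],True,(0,255,0),1)
cv2.polylines(p["pixels"],[hull(p,pts("mat",.5712,.2412,.121),1)],True,(0,255,0),1)
save("w1.png",p["pixels"])
E
```

```text
time_s: 3.35
ee_pos: [0.5778, 0.2451, 0.1906]
eef_rot: [3.141, 0.0, 0.78]
force: [-0.3, -0.5, 0.8]
grip_width: 0.0943
grip_force: 0.0
```

View pics/w1.png

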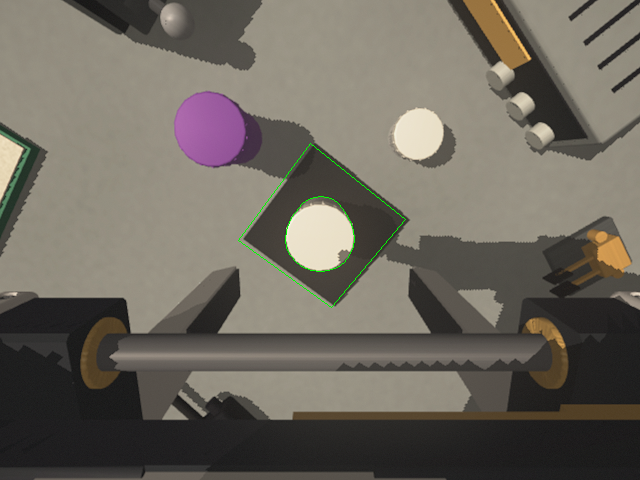

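Wrist view: the canister lid (320,238) and mat (325,225) lie on the projected outlines. The purple look-alike (210,130) and short canister (418,133) are clear of the fingers. Descending.

```bash
python3 go.py .577 .248 .026 .785
```

```text
t 3.4 pos [0.5777 0.2453 0.1909] yaw [ 3.141 -0.     0.78 ] w 0.0944 q6 1.13 
 shift [ 0.0027 -0.005   0.3298] turn [ 0.0002 -0.0002 -0.0034]
```

```bash
python3 -m pendant '[0,0,0.06,0,0,0,1,0,0,0.12,0,0,0,1,0,0,0.18,0,0,0,1,0,0,0.24,0,0,0,1,0,0,0.29,0,0,0,1,0,0,0.32,0,0,0,1,0,0,0.33,0,0,0,1,0,0,0.33,0,0,0,1]'; python3 -m pendant '[0,0,0,0,0,0,0,0,0,0,0,0,0,-0.1,0,0,0,0,0,0,-0.3,0,0,0,0,0,0,-1,0,0,0,0,0,0,-1,0,0,0,0,0,0,-1,0,0,0,0,0,0,-1,0,0,0,0,0,0,-1]' 20
```

```text
time_s: 4.2
ee_pos: [0.5777, 0.2468, 0.0259]
eef_rot: [3.141, -0.0, 0.781]
force: [1.1, 0.1, -0.2]
grip_width: 0.0942
grip_force: 0.0
time_s: 5.0
ee_pos: [0.5776, 0.2473, 0.0256]
eef_rot: [3.142, -0.0, 0.782]
force: [-1.1, 0.9, 2.9]
grip_width: 0.0578
grip_force: 20.0
```

```bash
python3 -m pendant '[0,0,-0.02,0,0,0,-1,0,0,-0.05,0,0,0,-1,0,0,-0.09,0,0,0,-1,0,0,-0.13,0,0,0,-1,0,0,-0.16,0,0,0,-1,0,0,-0.17,0,0,0,-1,0,0,-0.17,0,0,0,-1]'; python3 go.py .534 .004 .11 .785
```

```text
time_s: 5.7
ee_pos: [0.5777, 0.2473, 0.1112]
eef_rot: [3.141, -0.001, 0.782]
force: [0.4, 1.1, -2.3]
grip_width: 0.0578
grip_force: 20.0
t 5.7 pos [0.5777 0.2473 0.1112] yaw [ 3.141e+00 -1.000e-03  7.820e-01] w 0.0578 q6 1.14 
 shift [-0.4048  0.2837  0.0022] turn [ 0.0003 -0.0007 -0.0021]
```

```bash
python3 -m pendant '[-0.012,0.008,0,0,0,0,-1,-0.04,0.028,0,0,0,0,-1,-0.08,0.056,0,0,0,0,-1,-0.125,0.088,0,0,0,0,-1,-0.175,0.123,0,0,0,0,-1,-0.225,0.158,0,0,0,0,-1,-0.275,0.193,0,0,0,0,-1,-0.32,0.224,0,0,0,0,-1,-0.36,0.252,0,0,0,0,-1,-0.388,0.272,0,0,0,0,-1,-0.404,0.283,0,0,0,0,-1,-0.404,0.283,0,0,0,0,-1]'; python3 go.py .534 .004 .0225 .785
```

```text
time_s: 6.9
ee_pos: [0.5333, 0.0032, 0.1101]
eef_rot: [-3.141, 0.0, 0.78]
force: [0.4, -0.5, -1.5]
grip_width: 0.058
grip_force: 20.0
t 6.9 pos [0.5333 0.0032 0.1101] yaw [-3.141  0.     0.78 ] w 0.058 q6 0.73 
 shift [ 2.300e-03 -1.000e-04  1.753e-01] turn [-0.0003  0.0003 -0.0032]
```

```bash
python3 -m pendant '[0,0,0.03,0,0,0,-1,0,0,0.07,0,0,0,-1,0,0,0.11,0,0,0,-1,0,0,0.14,0,0,0,-1,0,0,0.158,0,0,0,-1,0,0,0.167,0,0,0,-1,0,0,0.172,0,0,0,-1,0,0,0.175,0,0,0,-1,0,0,0.177,0,0,0,-1,0,0,0.177,0,0,0,-1]'
```

```text
time_s: 7.9
ee_pos: [0.534, 0.0045, 0.0222]
eef_rot: [3.141, -0.0, 0.782]
force: [-1.4, -0.4, -2.0]
grip_width: 0.0575
grip_force: 20.0
```

```bash
python3 -m pendant '[0,0,0.001,0,0,0,-1,0,0,0.002,0,0,0,-1,0,0,0.002,0,0,0,-1]'
```

```text
time_s: 8.2
ee_pos: [0.5342, 0.0046, 0.0216]
eef_rot: [3.141, -0.001, 0.782]
force: [-2.0, 1.0, 4.8]
grip_width: 0.0578
grip_force: 20.0
```

Contact. Release gently, then retreat.

```bash
python3 -m pendant '[0,0,0,0,0,0,0.3,0,0,0,0,0,0,0.4,0,0,0,0,0,0,0.6,0,0,0,0,0,0,0.8,0,0,-0.03,0,0,0,0.9,0,0,-0.1,0,0,0,0.9,0,0,-0.2,0,0,0,0.9,0,0,-0.3,0,0,0,0.9,0,0,-0.33,0,0,0,0.9,0,0,-0.33,0,0,0,0.9]'
python3 go.py .509 -.2235 .19 -.82; python3 - <<'E'
from h import *
p=vision.camera("side");L=silhouettes("canister",p)
for d in L: print(d["score"],d["extent"],[proj(p,(.534,.004,z)).round(0) for z in(0,.086)])
best=[d for d in L if abs((d["extent"][0]+d["extent"][2])/2-proj(p,(.534,.004,.04))[0])<40]
if best: print(fit("canister",[(p,best[0]["region"])],(.534,.004),0,[0]))
E
```

```text
time_s: 9.2
ee_pos: [0.5348, 0.0044, 0.1884]
eef_rot: [3.138, -0.003, 0.782]
force: [0.5, -0.4, 0.3]
grip_width: 0.0895
grip_force: 0.0
t 9.2 pos [0.5348 0.0044 0.1884] yaw [ 3.138e+00 -3.000e-03  7.820e-01] w 0.0895 q6 0.73 
 shift [-0.3577  0.2872 -0.0033] turn [ 1.0000e-04 -3.3000e-03  1.0197e+00]
0.76 [242.0, 124.5, 266.6, 175.9] [array([309., 289.]), array([308., 246.])]
0.59 [286.3, 234.9, 328.8, 297.5] [array([309., 289.]), array([308., 246.])]
(array([0.53499292, 0.00693783, 0.20751407]), np.float64(0.05458132398071025))
```

```bash
python3 -m pendant '[-0.358,0.287,0,0,0,1,1,-0.358,0.287,0,0,0,1,1,-0.358,0.287,0,0,0,1,1,-0.358,0.287,0,0,0,1,1,-0.358,0.287,0,0,0,1,1,-0.358,0.287,0,0,0,1,1,-0.358,0.287,0,0,0,1,1,-0.358,0.287,0,0,0,1,1,-0.358,0.287,0,0,0,1,1,-0.358,0.287,0,0,0,1,1,-0.358,0.287,0,0,0,1,1,-0.358,0.287,0,0,0,1,1]'
python3 go.py .509 -.2235 .19 -.82; python3 - <<'E'
from h import *
p=vision.camera("wrist")
cv2.polylines(p["pixels"],[hull(p,pts("capacitor",.509,-.2235,-.82,.005),1)],True,(0,255,0),1)
cv2.polylines(p["pixels"],[hull(p,pts("tray",.4974,-.2326,-.2423),1)],True,(0,255,0),1)
save("w2.png",p["pixels"])
E
```

```text
time_s: 10.5
ee_pos: [0.5073, -0.2232, 0.1839]
eef_rot: [3.141, 0.003, -0.79]
force: [0.4, -0.5, -0.4]
grip_width: 0.094
grip_force: 0.0
t 10.5 pos [ 0.5073 -0.2232  0.1839] yaw [ 3.141e+00  3.000e-03 -7.900e-01] w 0.094 q6 1.88 
 shift [ 0.0028 -0.0019 -0.0123] turn [0.0007 0.002  0.019 ]
```

View pics/w2.png

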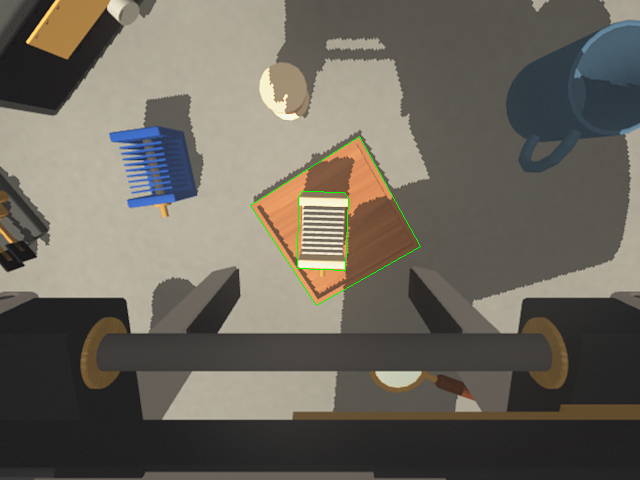

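Wrist view: the cream capacitor (323,231) and tray (335,220) sit on the projected outlines with the plates' long axis vertical in the picture. The blue look-alike (152,165) is well clear.

```bash
python3 -m pendant '[0.002,-0.002,0.05,0,0,0.02,1,0.002,-0.002,0.11,0,0,0.02,1,0.002,-0.002,0.17,0,0,0.02,1,0.002,-0.002,0.23,0,0,0.02,1,0.002,-0.002,0.28,0,0,0.02,1,0.002,-0.002,0.31,0,0,0.02,1,0.002,-0.002,0.32,0,0,0.02,1,0.002,-0.002,0.32,0,0,0.02,1]'; python3 go.py .509 -.2235 .025 -.82
```

```text
time_s: 11.35
ee_pos: [0.5093, -0.2234, 0.0257]
eef_rot: [3.141, 0.001, -0.82]
force: [0.4, 0.1, 1.3]
grip_width: 0.0941
grip_force: 0.0
t 11.35 pos [ 0.5093 -0.2234  0.0257] yaw [ 3.141e+00  1.000e-03 -8.200e-01] w 0.0941 q6 1.91 
 shift [-0.0003  0.0005  0.0015] turn [0.0001 0.0004 0.0002]
```

```bash
python3 -m pendant '[0,0,0,0,0,0,0.4,0,0,0,0,0,0,0,0,0,0,0,0,0,-0.2,0,0,0,0,0,0,-0.5,0,0,0,0,0,0,-1,0,0,0,0,0,0,-1,0,0,0,0,0,0,-1,0,0,0,0,0,0,-1,0,0,0,0,0,0,-1]' 25;  python3 -m pendant '[0,0,-0.01,0,0,0,-1,0,0,-0.04,0,0,0,-1,0,0,-0.08,0,0,0,-1,0,0,-0.13,0,0,0,-1,0,0,-0.18,0,0,0,-1,0,0,-0.23,0,0,0,-1,0,0,-0.27,0,0,0,-1,0,0,-0.3,0,0,0,-1,0,0,-0.31,0,0,0,-1,0,0,-0.31,0,0,0,-1]'; python3 go.py .5712 .2412 .181 .121
```

```text
time_s: 12.25
ee_pos: [0.5093, -0.2235, 0.0259]
eef_rot: [3.142, 0.0, -0.82]
force: [-0.5, -0.2, 0.6]
grip_width: 0.0396
grip_force: 25.0
time_s: 13.25
ee_pos: [0.5094, -0.2235, 0.1819]
eef_rot: [-3.141, -0.001, -0.82]
force: [-0.2, 0.3, -2.4]
grip_width: 0.0398
grip_force: 25.0
t 13.25 pos [ 0.5094 -0.2235  0.1819] yaw [-3.141e+00 -1.000e-03 -8.200e-01] w 0.0398 q6 1.91 
 shift [-0.5956 -0.7241  0.0014] turn [ 1.000e-04 -1.000e-03 -5.993e-01]
```

```bash
python3 -m pendant '[-0.006,-0.007,0,0,0,-0.006,-1,-0.02,-0.024,0,0,0,-0.02,-1,-0.042,-0.051,0,0,0,-0.042,-1,-0.07,-0.085,0,0,0,-0.07,-1,-0.1,-0.122,0,0,0,-0.1,-1,-0.13,-0.158,0,0,0,-0.13,-1,-0.16,-0.194,0,0,0,-0.16,-1,-0.19,-0.231,0,0,0,-0.19,-1,-0.22,-0.267,0,0,0,-0.22,-1,-0.25,-0.304,0,0,0,-0.25,-1,-0.28,-0.34,0,0,0,-0.28,-1,-0.31,-0.377,0,0,0,-0.31,-1]'; python3 go.py .5712 .2412 .181 .121
```

```text
time_s: 14.45
ee_pos: [0.5411, 0.0202, 0.1803]
eef_rot: [3.141, 0.001, -0.33]
force: [-0.2, -0.4, -2.6]
grip_width: 0.04
grip_force: 25.0
t 14.45 pos [0.5411 0.0202 0.1803] yaw [ 3.141e+00  1.000e-03 -3.300e-01] w 0.04 q6 1.87 
 shift [-0.0862 -0.4376 -0.0013] turn [ 0.      0.0007 -0.2871]
```

```bash
python3 -m pendant '[-0.009,-0.047,0,0,0,-0.03,-1,-0.018,-0.094,0,0,0,-0.06,-1,-0.028,-0.14,0,0,0,-0.09,-1,-0.037,-0.19,0,0,0,-0.12,-1,-0.046,-0.235,0,0,0,-0.15,-1,-0.055,-0.28,0,0,0,-0.18,-1,-0.064,-0.325,0,0,0,-0.21,-1,-0.073,-0.365,0,0,0,-0.235,-1,-0.08,-0.4,0,0,0,-0.26,-1,-0.084,-0.425,0,0,0,-0.275,-1,-0.086,-0.435,0,0,0,-0.285,-1,-0.086,-0.435,0,0,0,-0.285,-1]'; python3 -m pendant '[0,0,0,0,0,0,-1]'; python3 go.py .5712 .2412 .0257 .121
python3 - <<'E'
from h import *
P=[]
for c in("scene","side"):
    p=vision.camera(c);L=silhouettes("capacitor",p);q=proj(p,(.571,.24,.18))
    L=[d for d in L if abs((d["extent"][0]+d["extent"][2])/2-q[0])<30]
    print(c,[(d["score"],d["extent"]) for d in L],q); 
    if L:P.append((p,L[0]["region"]))
if P:print(fit("capacitor",P,(.571,.24),.1605,[.121]))
p=vision.camera("wrist");save("w3.png",p["pixels"])
E
```

```text
time_s: 15.65
ee_pos: [0.572, 0.2383, 0.1807]
eef_rot: [3.141, 0.0, 0.115]
force: [-0.1, -0.5, -3.4]
grip_width: 0.0399
grip_force: 25.0
time_s: 15.75
ee_pos: [0.5721, 0.2375, 0.1809]
eef_rot: [3.141, 0.0, 0.113]
force: [0.3, 0.4, -2.7]
grip_width: 0.0396
grip_force: 25.0
t 15.75 pos [0.5721 0.2375 0.1809] yaw [3.141 0.    0.113] w 0.0396 q6 1.79 
 shift [-0.0009 -0.0077  0.3103] turn [ 0.0001  0.0001 -0.0049]
scene [(0.56, [398.6, 133.9, 444.0, 181.4])] [423.0924895  164.07584494]
side [(0.59, [254.4, 92.6, 297.5, 136.5])] [275.35678964 115.80333957]
(array([0.57215607, 0.23625174, 0.06756868]), np.float64(0.3197378973567171))
```

View pics/w3.png

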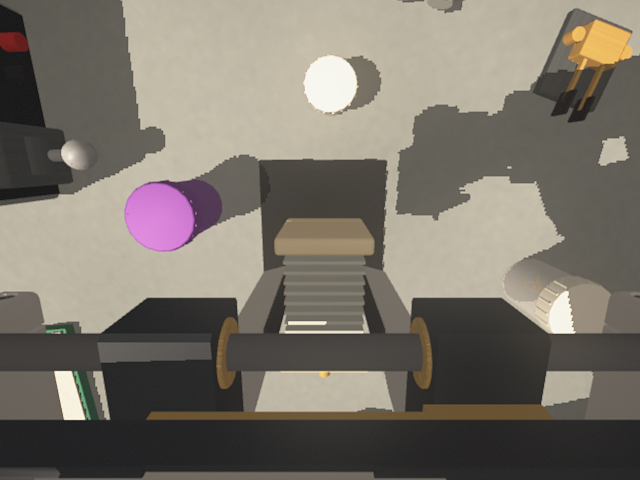

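Wrist view: the capacitor is held upright over the mat (323,215) and squared to it. The purple (162,215) is about 10 cm off, and the parked canister stands at right (545,300). Lowering.

```bash
python3 -m pendant '[0,-0.007,0.04,0,0,-0.005,-1,0,-0.007,0.09,0,0,-0.005,-1,0,-0.007,0.14,0,0,-0.005,-1,0,-0.007,0.19,0,0,-0.005,-1,0,-0.007,0.23,0,0,-0.005,-1,0,-0.007,0.26,0,0,-0.005,-1,0,-0.007,0.28,0,0,-0.005,-1,0,-0.007,0.292,0,0,-0.005,-1,0,-0.007,0.3,0,0,-0.005,-1,0,-0.007,0.306,0,0,-0.005,-1,0,-0.007,0.31,0,0,-0.005,-1,0,-0.007,0.31,0,0,-0.005,-1]'; python3 go.py .5712 .2412 .0248 .121
```

```text
time_s: 17.2
ee_pos: [0.5718, 0.2415, 0.0261]
eef_rot: [-3.142, -0.0, 0.122]
force: [-0.2, -0.1, -1.7]
grip_width: 0.0398
grip_force: 25.0
t 17.2 pos [0.5718 0.2415 0.0261] yaw [-3.142 -0.     0.122] w 0.0398 q6 1.79 
 shift [-0.0012  0.0005  0.0026] turn [-0.     -0.0002  0.0007]
```

```bash
python3 -m pendant '[0,0,0.001,0,0,0,-1,0,0,0.002,0,0,0,-1,0,0,0.003,0,0,0,-1,0,0,0.003,0,0,0,-1]'
```

```text
time_s: 17.6
ee_pos: [0.5718, 0.2416, 0.025]
eef_rot: [-3.141, -0.0, 0.122]
force: [-2.6, 0.0, 4.8]
grip_width: 0.0399
grip_force: 25.0
```

```bash
python3 -m pendant '[0,0,0,0,0,0,-0.05,0,0,0,0,0,0,0.1,0,0,0,0,0,0,0.3,0,0,0,0,0,0,0.5,0,0,-0.02,0,0,0,0.6,0,0,-0.08,0,0,0,0.6,0,0,-0.17,0,0,0,0.8,0,0,-0.27,0,0,0,0.9,0,0,-0.33,0,0,0,0.9,0,0,-0.33,0,0,0,0.9]'
python3 go.py .5348 .0045 .19 .785; python3 - <<'E'
from h import *
P=[]
p=vision.camera("wrist");cv2.polylines(p["pixels"],[hull(p,pts("mat",.5712,.2412,.121),1),hull(p,pts("capacitor",.5718,.2416,.121,.004),1)],True,(0,255,0),1);save("w4.png",p["pixels"])
for c in("scene","side"):
    p=vision.camera(c);L=silhouettes("canister",p);q=proj(p,(.5348,.0045,.043))
    L=[d for d in L if abs((d["extent"][0]+d["extent"][2])/2-q[0])<20]
    if L:P.append((p,L[0]["region"]))
print(len(P),fit("canister",P,(.534,.004),0,[0]))
E
```

```text
time_s: 18.6
ee_pos: [0.5732, 0.242, 0.1954]
eef_rot: [-3.14, -0.008, 0.122]
force: [-0.7, 0.2, -0.9]
grip_width: 0.0895
grip_force: 0.0
t 18.6 pos [0.5732 0.242  0.1954] yaw [-3.14  -0.008  0.122] w 0.0895 q6 1.79 
 shift [-0.1341  0.4622  0.0088] turn [ 0.0006 -0.0055 -0.422 ]
2 (array([0.53400442, 0.00604128, 0.08674113]), np.float64(0.0778274672626707))
```

View pics/w4.png

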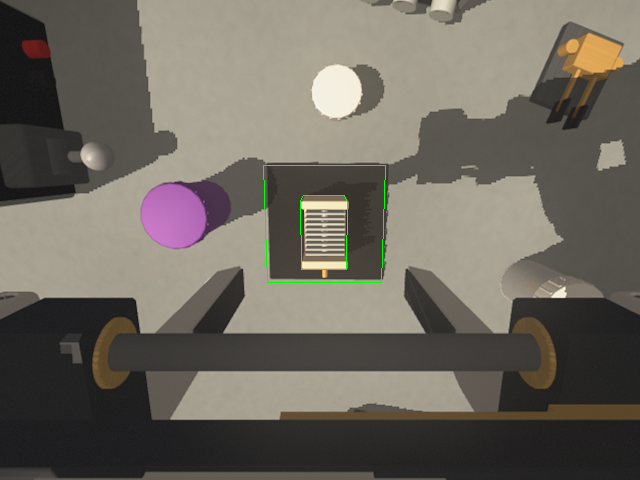

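Wrist view: the capacitor (324,235) stands centred on the mat (325,223). Now the canister.

```bash
python3 -m pendant '[-0.134,0.461,0,0,0,0,0.95,-0.134,0.461,0,0,0,0,0.95,-0.134,0.461,0,0,0,0,0.95,-0.134,0.461,0,0,0,0,0.95,-0.134,0.461,0,0,0,0,0.95,-0.134,0.461,0,0,0,0,0.95,-0.134,0.461,0,0,0,0,0.95,-0.134,0.461,0,0,0,0,1,-0.134,0.461,0,0,0,0,1]'; python3 go.py .5345 .005 .022 .122
```

```text
time_s: 19.75
ee_pos: [0.5333, 0.0057, 0.1891]
eef_rot: [-3.141, 0.001, 0.124]
force: [-0.4, -0.0, -0.5]
grip_width: 0.0937
grip_force: 0.0
t 19.75 pos [0.5333 0.0057 0.1891] yaw [-3.141e+00  1.000e-03  1.240e-01] w 0.0937 q6 1.39 
 shift [0.0025 0.0017 0.3342] turn [-0.0001  0.0004  0.001 ]
```

```bash
python3 -m pendant '[0.002,0,0.06,0,0,0,1,0.002,0,0.12,0,0,0,1,0.002,0,0.18,0,0,0,1,0.002,0,0.24,0,0,0,1,0.002,0,0.29,0,0,0,1,0.002,0,0.32,0,0,0,1,0.002,0,0.333,0,0,0,1,0.002,0,0.333,0,0,0,1]'; python3 -m pendant '[0,0,0,0,0,0,0.5,0,0,0,0,0,0,0.3,0,0,0,0,0,0,0.2,0,0,0,0,0,0,-1,0,0,0,0,0,0,-1,0,0,0,0,0,0,-1,0,0,0,0,0,0,-1,0,0,0,0,0,0,-1]' 20; python3 -m pendant '[0,0,-0.02,0,0,0,-1,0,0,-0.05,0,0,0,-1,0,0,-0.09,0,0,0,-1,0,0,-0.13,0,0,0,-1,0,0,-0.16,0,0,0,-1,0,0,-0.17,0,0,0,-1,0,0,-0.17,0,0,0,-1]'; python3 go.py .4974 -.2326 .107 .122
```

```text
time_s: 20.55
ee_pos: [0.534, 0.0053, 0.0224]
eef_rot: [-3.141, 0.001, 0.123]
force: [-0.0, 0.0, -1.0]
grip_width: 0.094
grip_force: 0.0
time_s: 21.35
ee_pos: [0.5344, 0.0047, 0.0231]
eef_rot: [3.142, -0.0, 0.122]
force: [-0.7, 1.6, 3.3]
grip_width: 0.0573
grip_force: 20.0
time_s: 22.05
ee_pos: [0.5343, 0.0047, 0.1085]
eef_rot: [3.141, -0.001, 0.122]
force: [-0.1, -0.1, -1.5]
grip_width: 0.0578
grip_force: 20.0
t 22.05 pos [0.5343 0.0047 0.1085] yaw [ 3.141e+00 -1.000e-03  1.220e-01] w 0.0578 q6 1.39 
 shift [-0.1311  0.462   0.0029] turn [ 0.0001 -0.0005  0.    ]
```

```bash
python3 -m pendant '[-0.004,0.014,0,0,0,0,-1,-0.014,0.049,0,0,0,0,-1,-0.027,0.095,0,0,0,0,-1,-0.041,0.145,0,0,0,0,-1,-0.055,0.194,0,0,0,0,-1,-0.07,0.247,0,0,0,0,-1,-0.085,0.3,0,0,0,0,-1,-0.1,0.352,0,0,0,0,-1,-0.113,0.398,0,0,0,0,-1,-0.123,0.433,0,0,0,0,-1,-0.131,0.461,0,0,0,0,-1,-0.131,0.461,0,0,0,0,-1]'; python3 -m pendant '[0,0,0,0,0,0,-1,0,0,0,0,0,0,-1]'; python3 go.py .4974 -.2326 .0285 .122
```

```text
time_s: 23.25
ee_pos: [0.4966, -0.2334, 0.1073]
eef_rot: [-3.141, 0.001, 0.12]
force: [0.2, 0.5, -1.3]
grip_width: 0.0581
grip_force: 20.0
time_s: 23.45
ee_pos: [0.4973, -0.2313, 0.1078]
eef_rot: [-3.141, 0.0, 0.123]
force: [0.2, 1.4, -1.1]
grip_width: 0.0578
grip_force: 20.0
t 23.45 pos [ 0.4973 -0.2313  0.1078] yaw [-3.141  0.     0.123] w 0.0578 q6 0.95 
 shift [-0.0002  0.0026  0.1586] turn [-0.0002  0.0002  0.0005]
```

```bash
python3 -m pendant '[0,0.002,0.03,0,0,0,-1,0,0.002,0.065,0,0,0,-1,0,0.002,0.1,0,0,0,-1,0,0.002,0.125,0,0,0,-1,0,0.002,0.14,0,0,0,-1,0,0.002,0.149,0,0,0,-1,0,0.002,0.154,0,0,0,-1,0,0.002,0.157,0,0,0,-1,0,0.002,0.158,0,0,0,-1,0,0.002,0.159,0,0,0,-1,0,0.002,0.159,0,0,0,-1]'; python3 go.py .4974 -.2326 .0278 .122
```

```text
time_s: 24.55
ee_pos: [0.4975, -0.2331, 0.0286]
eef_rot: [3.141, -0.0, 0.122]
force: [0.9, 0.1, -1.3]
grip_width: 0.0578
grip_force: 20.0
t 24.55 pos [ 0.4975 -0.2331  0.0286] yaw [ 3.141 -0.     0.122] w 0.0578 q6 0.94 
 shift [-0.     -0.0011  0.0017] turn [ 0.0001 -0.0002  0.    ]
```

```bash
python3 -m pendant '[0,0,0.001,0,0,0,-1,0,0,0.002,0,0,0,-1,0,0,0.002,0,0,0,-1]'
```

```text
time_s: 24.85
ee_pos: [0.4978, -0.2331, 0.0281]
eef_rot: [3.141, -0.001, 0.122]
force: [-1.5, 1.9, 5.8]
grip_width: 0.0578
grip_force: 20.0
```

Contact with the tray floor. Release, retreat and check.

```bash
python3 -m pendant '[0,0,0,0,0,0,0.3,0,0,0,0,0,0,0.4,0,0,0,0,0,0,0.6,0,0,0,0,0,0,0.8,0,0,-0.03,0,0,0,0.9,0,0,-0.1,0,0,0,0.9,0,0,-0.2,0,0,0,0.9,0,0,-0.3,0,0,0,0.9,0,0,-0.35,0,0,0,0.9,0,0,-0.35,0,0,0,0.9,0,0,-0.35,0,0,0,0.9]'
python3 - <<'E'
from h import *
I=[]
for c in("wrist","scene"):
    p=vision.camera(c);cv2.polylines(p["pixels"],[hull(p,pts("tray",.4974,-.2326,-.2423),1),hull(p,pts("canister",.4974,-.2326,0,.005),1),hull(p,pts("mat",.5712,.2412,.121),1),hull(p,pts("capacitor",.5718,.2416,.121,.004),1)],True,(0,255,0),1);I.append(p["pixels"])
save("end.png",np.vstack([I[0][60:320,100:500],I[1][180:320,100:500]]).repeat(1,0))
E
```

```text
time_s: 25.95
ee_pos: [0.4973, -0.233, 0.203]
eef_rot: [3.141, -0.001, 0.122]
force: [0.1, 0.7, 0.3]
grip_width: 0.0891
grip_force: 0.0
```

View pics/end.png

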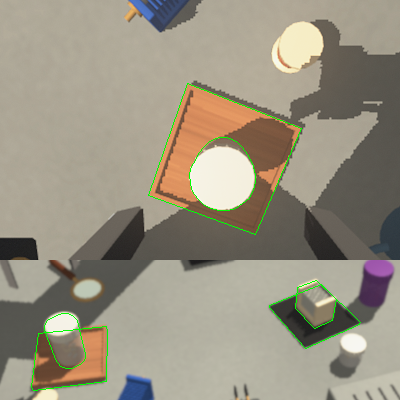

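The canister (wrist crop 222,178) stands on its outline in the tray, and the capacitor (scene crop 316,303) stands on the mat. Both are centred and nothing else has been disturbed.

```bash
python3 -c "
from station import order;print(order.hand_in())"
```

```text
the job is handed in; nothing more can be done
None
```

The swap is done and handed in: the capacitor stands in the middle of the mat and the canister in the middle of the tray, finished at about 26 s with nothing dropped or tipped.

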